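# Fit the sanding wheel and latch the guard gate

## Task

Get the sanding unit ready: lift the green wheel by its hub and set it hub up over the spindle, sitting flat on the flange. Then push the yellow guard gate shut gently, without slamming or forcing it, until its sprung latch rides over the strike and snaps in and the gate stays shut by itself. Leave the red wheel and everything else on the bench where it is.

Things in the scene. Friction and masses are not known exactly. Their poses are not given: they have to be found in the camera images.
- machine: Low grey bench sanding unit, fixed: deck 236 x 210 mm, its top 45 mm above the bench, in an open-topped guard 100 mm high (bench to top edge). Three guard walls are clear with yellow edges (inside 226 x 229 mm); the fourth side, on the unit's +y side, is the yellow gate. Origin: centre of the underside; x, y along the deck's sides, z up. Place and yaw vary.
- spindle (a point): Centre of the top face of the steel seat flange (50 mm across, 5 mm high) in the middle of the deck, 50 mm above the bench. The upright spindle on it is 10 mm in diameter, stands 35 mm above this point, and is tapered over its last 4 mm.
- green_wheel: The wheel to fit: green disc 80 mm in diameter and 12 mm thick, a 30 mm diameter aluminium hub standing 38 mm above it (50 mm overall height), a 14 mm bore right through, 0.2 to 0.33 kg, lying hub up on the bench. Grip it by the hub. Origin: centre of the disc's underside, z up. It and the red wheel may swap places.
- gate (a joint): Gate angle about its upright hinge, rad: 0 is nominally shut (gate along the unit's x axis); grows as it swings outward (to the unit's +y side, counter-clockwise from above). Starts 0.6 to 1.0 rad open and stays where it is left (hinge friction 0.05 N m). Latched it rests somewhere from -0.065 to +0.06, differing from unit to unit; let go unlatched, the bevel pushes it back out beyond 0.067.
- gate_push (a point): Centre of the black rubber push plate (45 mm along the gate, 45 to 95 mm above the bench) on the gate's outer face: a point on its outer surface, 70 mm above the bench, 145 mm from the hinge axis along the gate and 10 mm outward of it. The robot must push the gate with at most 18 N or it bends. Axes: x along the gate away from the hinge, y outward, z up.
- gate_hinge (a point): On the gate's upright hinge axis, 70 mm above the bench. The gate is a yellow plate 8 mm thick, 205 mm long from hinge axis to free edge, its top edge 100 mm above the bench, with a dark bolt housing 30 x 40 x 28 mm at the top of the free edge.
- latch (a point): Brass bevelled nose of the sprung bolt, on the gate's free edge, 82 mm above the bench, sticking out 10 mm. It meets the steel strike about 26 mm of travel before it snaps in. The keeper (strike and stop) is slotted: its depth is unknown by 11 mm either way. Riding over takes 3 to 10 N at the push plate; 2 to 3 mm past the snap a rubber stop is met and force climbs steeply.
- red_wheel: Bystander: same wheel as the green one but with a red disc. Must stay where it is. Origin: centre of its underside, z up.
- oil_bottle: Bystander: yellow bottle with a red cap, 54 mm across, 150 mm tall. Origin: centre of underside.
- screw_jar: Bystander: glass jar with steel lid, 68 mm across, 90 mm tall. Origin: centre of underside.
- wood_block: Bystander: brown wood block 110 x 60 x 35 mm. Origin: centre of underside.
- spanner: Bystander: steel spanner lying flat, about 180 mm long. Origin: its middle, underside.
- dust_brush: Bystander: brush lying flat, about 200 mm long. Origin: its middle, underside.
- mug: Bystander: blue mug 76 mm across, 90 mm tall. Origin: centre of underside.
Mind the look-alikes: they are no part of the job. Several things have the shape of the green_wheel; the one meant has the colours described above.

How it is judged:
By the outcome, as a careful person would: the job done as asked, in the order asked, and still so for the second after the job is handed in, with the robot touching nothing.
It also fails if it takes over 64 s, if anything falls off the work surface, if the arm or the gripper's body presses on something with over 40 N, if the wrist force passes 120 N, or if a joint passes its speed limit or range.

## Robot

A 6-joint arm with a two-finger parallel gripper is mounted at the origin on the work surface. World frame = base frame: x ahead of the robot, y to its left, z up, the work surface at z = 0. Lengths are in m, angles in rad, forces in N, time in s.
With the tool pointing down it reaches from about 0.375 to 0.975 m from the base axis. Payload 3.8 kg.
Tool frame: the origin (TCP) lies midway between the tips of the shut fingers; the grasp point (between the pads) lies behind it (env.grip_point_offset is the z of the grasp point in the tool frame, in m); z points along the fingers, y is the direction in which the jaws open and shut (so a half turn about z gives the same grasp; the last joint's range is limited). The gripper opens to 85 mm and grips with 20 to 120 N. Pads are 22 mm wide; open, the fingers measure 114 mm over their backs; the gripper's body (76 mm by 85 mm) begins 54 mm behind the grasp point. The pads swing forward as they close: fully open they stand 13 mm farther back than shut.
Start: joints at [1.125, 0.264, 1.604, -0, 1.274, -0.037], TCP at [0.268, 0.619, 0.211] pointing down, gripper open.
Joint ranges: [-2.63, 2.63], [-0.94, 2.18], [0.31, 2.57], [-1.31, 4.45], [0, 2.66], [-2.55, 2.55]. Speed limits (rad/s): [2.57, 2.57, 3.14, 3.14, 3.14, 3.14].

## Interface

Orientations are given as a 3x3 rotation matrix whose columns are the frame's x, y, z axes.
In Python, from rig import env, set_gripper, planner, optics, sign_off gives the robot as it stands. Calls block until the motion is done:
- env.reach(position, orientation): joint-space move of the TCP to a pose.
- env.line_to(position, orientation=None, feed=0.15): straight line of the TCP; orientation=None keeps the orientation; feed is the mean speed in m/s.
- env.movej(angles): joint-space move.
- set_gripper(opening, grasp_force=None): finger opening in m; grasp_force is the grip in N (None keeps the last); returns when the fingers have stopped.
- env.dwell(seconds).
- planner.solve_ik(position, orientation): joint angles nearest the present ones, or None.
- optics.capture(name): name is "side" or "top"; returns the picture (480x640x3 uint8, blue, green, red); there is no depth.
- optics.camera_model(name): a dict with "fovy" (degrees; the focal length in pixels is half the picture's height over the tangent of half this angle, whatever the lens; pixels are square), "cx", "cy" (the principal point, pixels), "camera_from_world" (4x4, takes a point from world to camera coordinates). Camera axes: x right, y down, z forward; pixel columns grow to the right and rows downward; lengths in m; the calibration is good to about 2 mm. A picture is of the moment at which its call begins. camera_model takes no time and is no camera call.
A pose or a line that the arm cannot do raises env.IKError and nothing moves.
- sign_off(): hands the job in, once; it reports no verdict.
Readings, each from a call of its own:
- env.current_time(): time.
- env.current_q(): joint angles.
- env.current_joint_vel(): joint speeds.
- env.current_joint_torque(): joint torques, N m.
- env.current_tool_pos(): TCP position.
- env.current_orientation(): TCP orientation.
- env.current_contact_force(): force on the tool from outside, world axes, zero at the start.
- env.current_torque(): the same for the moment, N m.
- env.current_finger_gap(): finger opening in m.
Only numpy, scipy, OpenCV 4.12 (cv2) and the standard library are available. Lean on these libraries where they do the work, as an engineer would, in place of code of your own. Each camera call takes 0.05 s, during which the arm holds its last target.

## Working session

There is one attempt and no reset: what is moved stays moved. The work goes in short steps, each a Python script; the robot and the scene stay as the last script left them, time stands still between calls to the robot, and variables do not carry over. Pictures are saved under pics/ and viewed, and the job is handed in when it is done.

```bash
ls; mkdir -p pics; python3 - <<'E'
from rig import env,optics
import cv2,numpy as np
for n in("side","top"):
    im=optics.capture(n); cv2.imwrite(f"pics/{n}0.png",im); m=optics.camera_model(n); print(n,m)
print(env.current_time(),env.grip_point_offset,env.current_finger_gap())
E
```

```text
pics
side {'fovy': 44.63653994843315, 'cx': 325.4665376163428, 'cy': 247.2700855658332, 'camera_from_world': array([[ 0.95026524, -0.31123902,  0.01123629, -0.5794569 ],
       [-0.16982278, -0.54806551, -0.8190143 ,  0.16261197],
       [ 0.26106743,  0.77637264, -0.57366308,  1.33584055],
       [ 0.        ,  0.        ,  0.        ,  1.        ]])}
top {'fovy': 47.46422542717697, 'cx': 310.1081734281145, 'cy': 246.2983096004676, 'camera_from_world': array([[-0.02197993, -0.99972606, -0.00804256,  0.00792033],
       [-0.98332671,  0.02307047, -0.18037833,  0.60803998],
       [ 0.18051447,  0.00394377, -0.98356442,  1.33051932],
       [ 0.        ,  0.        ,  0.        ,  1.        ]])}
0.1 -0.0187 0.0855109227634178
```

View pics/side0.png

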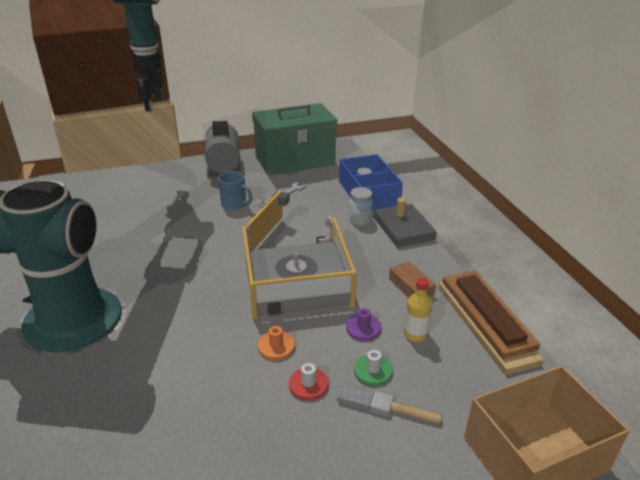

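View pics/top0.png

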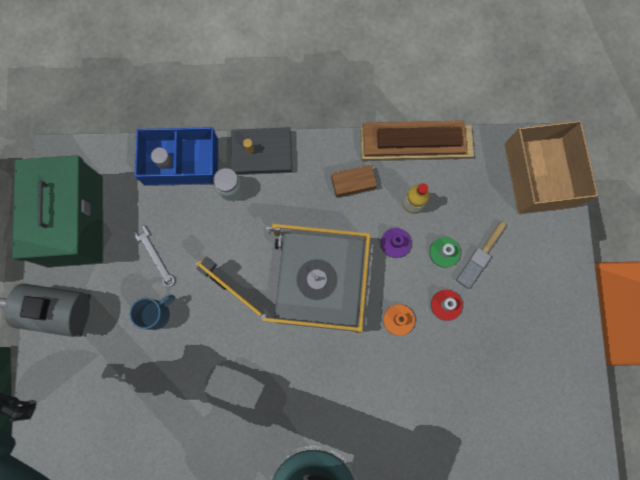

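The wheel-shaped things in the top view are green (446,251), red (447,304), purple (396,242) and orange (400,319). The one I want is green with an aluminium hub, which sits at about (374,369) in the side view. I'll check it in close crops along with the machine.

```bash
cat > h.py <<'E'
import cv2,numpy as np
from rig import env,set_gripper,planner,optics,sign_off
def cam(n):
    m=optics.camera_model(n); f=240/np.tan(np.radians(m["fovy"])/2); T=m["camera_from_world"]
    return f,m["cx"],m["cy"],T[:3,:3],T[:3,3]
def ray(n,u,v):
    f,cx,cy,R,t=cam(n); d=R.T@np.array([(u-cx)/f,(v-cy)/f,1]); return -R.T@t,d/np.linalg.norm(d)
def onz(n,u,v,z):
    o,d=ray(n,u,v); return o+d*(z-o[2])/d[2]
def proj(n,p):
    f,cx,cy,R,t=cam(n); c=R@np.asarray(p)+t; return np.array([f*c[0]/c[2]+cx,f*c[1]/c[2]+cy])
def tri(pa,pb):
    (o1,d1),(o2,d2)=ray("top",*pa),ray("side",*pb)
    s=np.linalg.lstsq(np.c_[d1,-d2],o2-o1,rcond=None)[0]; a,b=o1+s[0]*d1,o2+s[1]*d2
    return (a+b)/2,np.linalg.norm(a-b)
def crop(im,x0,y0,x1,y1,k,name):
    cv2.imwrite(name,cv2.resize(im[y0:y1,x0:x1],None,fx=k,fy=k,interpolation=cv2.INTER_CUBIC))
E
python3 - <<'E'
from h import *
t=cv2.imread("pics/top0.png"); s=cv2.imread("pics/side0.png")
crop(t,190,210,390,345,4,"pics/c_mach_top.png")
crop(s,230,180,370,320,4,"pics/c_mach_side.png")
a=cv2.resize(t[225:335,380:500],None,fx=3,fy=3,interpolation=2);b=cv2.resize(s[300:410,250:400],None,fx=3,fy=3,interpolation=2)
cv2.imwrite("pics/c_wheels.png",np.hstack([a,b]))
for n,im in(("top",t),("side",s)):
    hsv=cv2.cvtColor(im,cv2.COLOR_BGR2HSV)
    m=cv2.inRange(hsv,(50,100,60),(75,255,255))
    N,l,st,c=cv2.connectedComponentsWithStats(m)
    for i in range(1,N):
        if st[i,4]>60: print(n,st[i],c[i])
E
```

```text
top [ 14 218  64  32 628] [ 50.81528662 233.93630573]
top [430 237  30  30 539] [443.84044527 252.31539889]
side [355 356  37  29 544] [372.15441176 371.47058824]
```

View pics/c_mach_top.png

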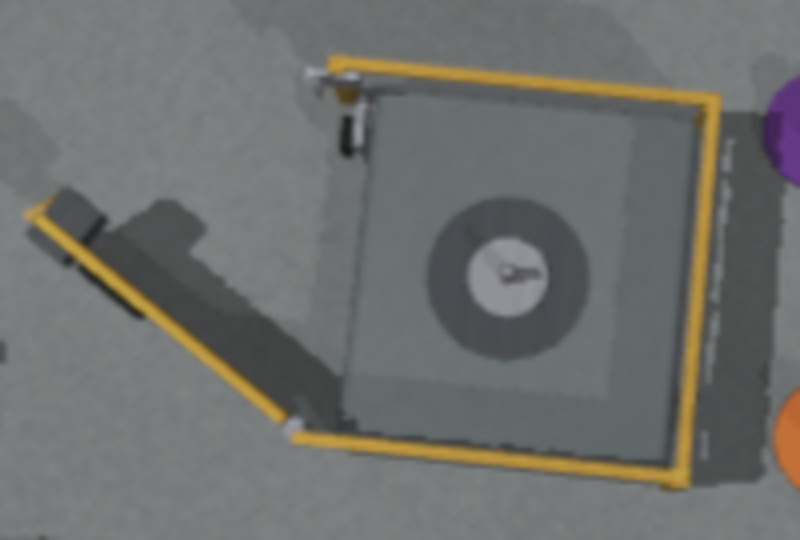

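View pics/c_mach_side.png

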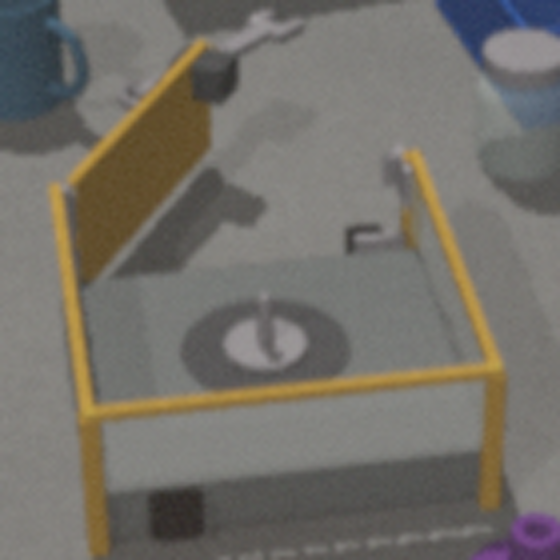

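View pics/c_wheels.png

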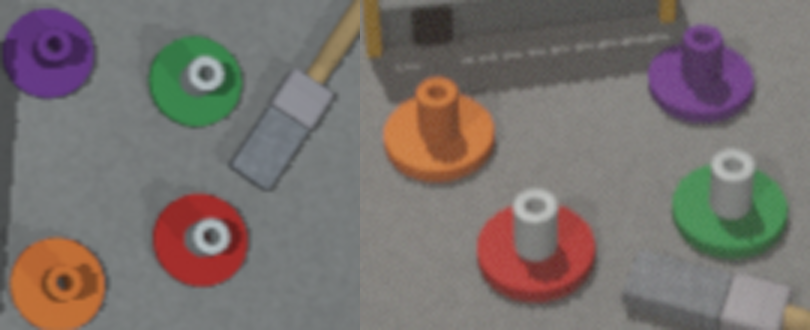

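The crop confirms the target: a green disc with an aluminium hub. Its hub top is at about (448.7,249.3) in the top view and (375,355) in the side view. The flange is at about (317,279) in the top view. Next I'll measure these properly.

```bash
python3 - <<'E'
from h import *
t=cv2.imread("pics/top0.png"); s=cv2.imread("pics/side0.png")
# hub top ring / disc
for n,im,w in(("top",t,(425,230,465,270)),("side",s,(350,340,400,390))):
    x0,y0,x1,y1=w; c=im[y0:y1,x0:x1].astype(int); hsv=cv2.cvtColor(im[y0:y1,x0:x1],cv2.COLOR_BGR2HSV)
    k=((hsv[...,2]>185)&(hsv[...,1]<60)).astype(np.uint8)
    q=cv2.findContours(k,0,2)[0]; q=max(q,key=cv2.contourArea); h=cv2.convexHull(q)
    print(n,"hubtop",np.array(cv2.minEnclosingCircle(h)[0])+[x0,y0],cv2.boundingRect(h),cv2.boundingRect(h)[0]+x0)
    g=cv2.inRange(hsv,(45,80,40),(80,255,255)); q=max(cv2.findContours(g,0,2)[0],key=cv2.contourArea); h=cv2.convexHull(q)
    e=cv2.fitEllipse(h); print(n,"disc",np.array(e[0])+[x0,y0],e[1])
for n,im,w in(("top",t,(300,262,334,296)),("side",s,(280,248,312,280))):
    x0,y0,x1,y1=w; hsv=cv2.cvtColor(im[y0:y1,x0:x1],cv2.COLOR_BGR2HSV)
    print(n,np.percentile(hsv[...,2],[5,25,50,75,95]))
    k=(hsv[...,2]>125).astype(np.uint8); q=max(cv2.findContours(k,0,2)[0],key=cv2.contourArea); h=cv2.convexHull(q)
    e=cv2.fitEllipse(h); print(n,"flange",np.array(e[0])+[x0,y0],e)
E
python3 - <<'E'
from h import *
print("hub",tri((448.7,249.3),(375,355)),onz("top",448.7,249.3,.05),onz("side",375,355,.05))
print("flange",onz("top",317,279.2,.05),onz("side",296.2,265.7,.05))
print("tip",tri((316.3,277.5),(295.7,254)))
E
```

```text
top hubtop [444.5 251. ] (19, 20, 2, 3) 444
top disc [444.66617012 251.71015167] (29.498207092285156, 30.968639373779297)
side hubtop [369. 356.] (18, 15, 3, 3) 368
side disc [372.80395317 369.68649864] (30.467058181762695, 37.89481735229492)
top [ 79.  81.  82. 116. 153.]
top flange [316.45897675 278.83919525] ((16.45897674560547, 16.839195251464844), (18.731016159057617, 18.957122802734375), 78.93522644042969)
side [ 88.    92.   117.   129.25 158.  ]
side flange [300.03874397 277.66275597] ((20.03874397277832, 29.662755966186523), (4.779796600341797, 41.07801818847656), 86.33509826660156)
hub (array([ 0.59533535, -0.35876966,  0.04801569]), np.float64(0.003970155068372801)) [ 0.59302927 -0.35773555  0.05      ] [ 0.59656058 -0.36058454  0.05      ]
flange [ 0.5243441  -0.02138302  0.05      ] [ 0.52644641 -0.02319379  0.05      ]
tip (array([ 0.52567769, -0.0197066 ,  0.08268457]), np.float64(0.002140728236357985))
```

```bash
cat >> h.py <<'E'
def down(yaw): # jaw (tool y) direction along angle yaw in the world
    y=np.array([np.cos(yaw),np.sin(yaw),0]); z=np.array([0,0,-1.]); return np.c_[np.cross(y,z),y,z]
E
python3 - <<'E'
from h import *
print("disc top",onz("top",444.67,251.71,.008),"side",onz("side",372.8,369.7,.008))
for d in range(-90,91,30):
    print(d,[np.round(planner.solve_ik(np.array(p),down(np.radians(d))),2) if planner.solve_ik(np.array(p),down(np.radians(d))) is not None else None for p in((.595,-.359,.1),(.525,-.022,.1))])
print(env.current_orientation().round(2))
E
```

```text
disc top [ 0.59409586 -0.35741243  0.008     ] side [ 0.59442732 -0.36045961  0.008     ]
-90 [array([-0.58,  0.38,  1.66, -0.  ,  1.1 ,  0.99]), array([-0.09,  0.08,  2.03, -0.  ,  1.03,  1.48])]
-60 [array([-0.58,  0.38,  1.66, -0.  ,  1.1 ,  0.47]), array([-0.09,  0.08,  2.03, -0.  ,  1.03,  0.96])]
-30 [array([-0.58,  0.38,  1.66, -0.  ,  1.1 , -0.06]), array([-0.09,  0.08,  2.03, -0.  ,  1.03,  0.43])]
0 [array([-0.58,  0.38,  1.66, -0.  ,  1.1 , -0.58]), array([-0.09,  0.08,  2.03, -0.  ,  1.03, -0.09])]
30 [array([-0.58,  0.38,  1.66, -0.  ,  1.1 , -1.1 ]), array([-0.09,  0.08,  2.03, -0.  ,  1.03, -0.61])]
60 [array([-0.58,  0.38,  1.66, -0.  ,  1.1 , -1.63]), array([-0.09,  0.08,  2.03, -0.  ,  1.03, -1.14])]
90 [array([-0.58,  0.38,  1.66, -0.  ,  1.1 , -2.15]), array([-0.09,  0.08,  2.03, -0.  ,  1.03, -1.66])]
[[-0.92  0.4  -0.  ]
 [ 0.4   0.92 -0.  ]
 [ 0.   -0.   -1.  ]]
```

```bash
python3 - <<'E'
from h import *
P=np.array([.5943,-.359,0])
set_gripper(.055,30)
env.reach(P+[0,0,.17],down(-np.pi/2)); print(env.current_time())
env.line_to(P+[0,0,.075],feed=.2)
cv2.imwrite("pics/pre_t.png",optics.capture("top"))
im=optics.capture("side");cv2.imwrite("pics/pre_s.png",im)
crop(im,300,280,460,400,5,"pics/pre_sc.png")
print(env.current_time(),env.current_tool_pos(),env.current_contact_force())
E
```

```text
4.1
4.825 [ 0.59597948 -0.35996597  0.07749384] [ 0.3140749  -0.28584039  1.81099884]
```

View pics/pre_sc.png

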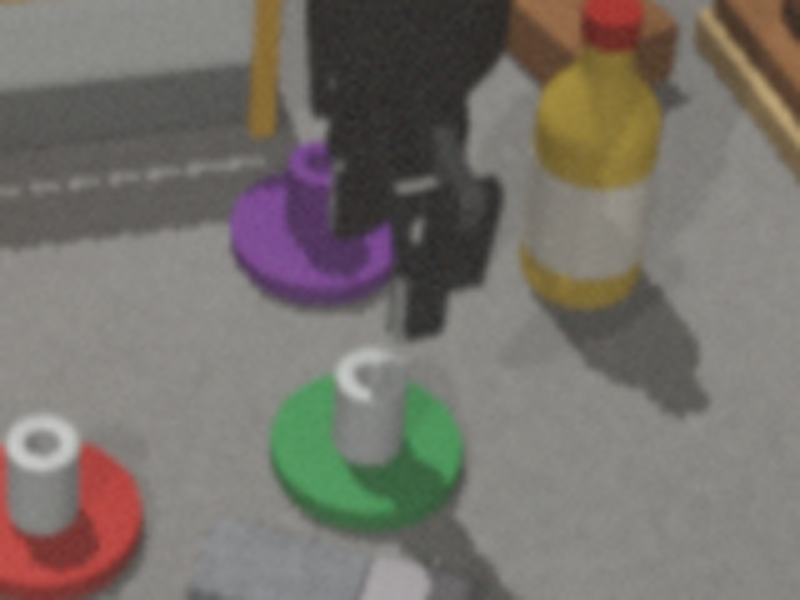

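The jaws straddle the hub, which is at about (372,370) in the crop. The fingertips at about (425,325) and (350,215) sit to either side of it. I'll descend, centre with one squeeze, turn 90° and grip.

```bash
python3 - <<'E'
from h import *
print(env.current_tool_pos(),env.current_time())
P=np.array([.5943,-.359,0])
env.line_to(P+[0,0,.016],feed=.1); env.dwell(.2); print(env.current_tool_pos(),env.current_contact_force())
set_gripper(.026,20); print("gap",env.current_finger_gap(),env.current_tool_pos(),env.current_contact_force())
set_gripper(.05)
env.line_to(P+[0,0,.016],down(0),feed=.1); print(env.current_time(),env.current_tool_pos())
set_gripper(.0,40); env.dwell(.1); print("gap",env.current_finger_gap(),env.current_tool_pos(),env.current_contact_force(),env.current_time())
E
```

```text
[ 0.59597948 -0.35996597  0.07749384] 4.825
[ 0.59504839 -0.35951457  0.01708637] [ 0.0817778  -1.30582763  0.68933854]
gap 0.028220635191039147 [ 0.59467993 -0.35918406  0.01675043] [-0.98090247  1.15094267  3.61351212]
8.175 [ 0.59432358 -0.3590031   0.01599911]
gap 0.02750725217709111 [ 0.59447346 -0.35911151  0.01628207] [-0.99532361  1.20319423  1.97133136] 8.6
```

```bash
python3 - <<'E'
from h import *
P=np.array([.5943,-.359,0]); S=np.array([.525,-.0222,0])
env.line_to(P+[0,0,.18],feed=.2); print(env.current_finger_gap(),env.current_contact_force())
env.line_to(S+[0,0,.18],down(0),feed=.22)
env.line_to(S+[0,0,.13],feed=.15); env.dwell(.3)
print(env.current_tool_pos(),env.current_contact_force(),env.current_finger_gap(),env.current_time())
t=optics.capture("top");s=optics.capture("side");cv2.imwrite("pics/ht.png",t);cv2.imwrite("pics/hs.png",s)
a=cv2.resize(t[215:345,250:390],None,fx=2.8,fy=4*.7,interpolation=2);b=cv2.resize(s[190:320,230:370],None,fx=2.8,fy=2.8,interpolation=2)
cv2.imwrite("pics/hc.png",np.hstack([a,b]))
E
```

```text
0.02770774817869881 [ 0.38224788  0.55722185 -2.39692804]
[ 0.52590094 -0.02228396  0.13119603] [-0.16557513  0.24322436 -2.07587468] 0.02783298436990819 12.0667
```

View pics/hc.png

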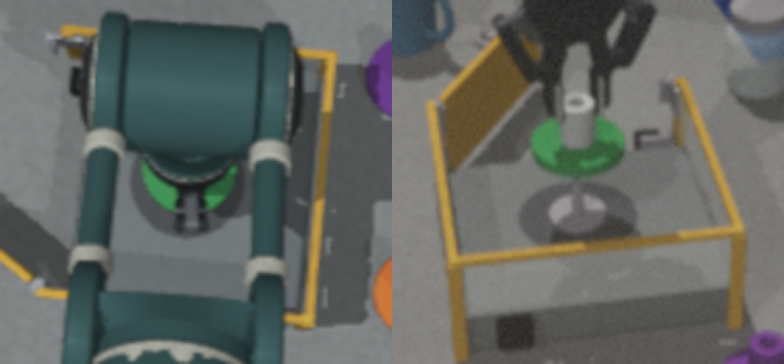

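The wheel is level and held by the hub, directly above the spindle. The hub top is at about (295.7,225.7) in the side view and the flange at about (296.1,265.4). Next I'll check the offset numerically.

```bash
python3 - <<'E'
from h import *
s=cv2.imread("pics/hs.png"); x=env.current_tool_pos(); print(x)
hub=x+[0,0,.034]
print("expected hub",proj("side",hub),"spindle tip below hub",proj("side",[x[0],x[1],.085]),"flange",proj("side",[x[0],x[1],.05]))
hsv=cv2.cvtColor(s,cv2.COLOR_BGR2HSV); g=cv2.inRange(hsv,(45,80,40),(80,255,255)); g[:200]=0;g[300:]=0
q=max(cv2.findContours(g,0,2)[0],key=cv2.contourArea);h=cv2.convexHull(q);print("disc hull bbox",cv2.boundingRect(h),cv2.fitEllipse(h), proj("side",x+[0,0,-.008]))
crop(s,270,210,325,285,10,"pics/hs2.png")
a=proj("side",x);print("px per mm x",(proj("side",x+[.001,0,0])-a),"y",(proj("side",x+[0,.001,0])-a))
E
```

```text
[ 0.52549419 -0.02222044  0.13072784]
expected hub [294.8308458  226.06851125] spindle tip below hub [295.45445346 253.89068055] flange [295.71558782 265.54115358]
disc hull bbox (280, 232, 33, 21) ((295.69854736328125, 241.29864501953125), (21.746387481689453, 32.84013366699219), 90.60647583007812) [295.16448959 240.95398265]
px per mm x [ 0.40802351 -0.07017008] y [-0.11464665 -0.22681031]
```

View pics/hs2.png

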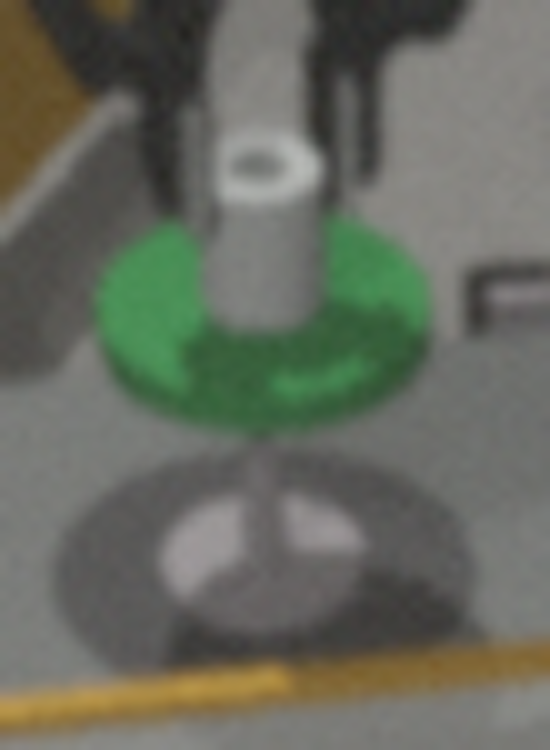

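In the side view the disc and flange axes agree to within about 0.3 px, or roughly 1 mm. I'll descend under force watch.

```bash
python3 - <<'E'
from h import *
S=np.array([.525,-.0222,0])
env.line_to(S+[0,0,.105],feed=.1)
for z in (.101,.098,.095,.092,.088,.084,.080,.076,.072):
    env.line_to(S+[0,0,z],feed=.05); f=env.current_contact_force(); print(z,env.current_tool_pos().round(4),f.round(2),env.current_torque().round(2),round(env.current_time(),2))
    if f[2]>4 or np.hypot(f[0],f[1])>6: print("stop");break
E
```

```text
0.101 [ 0.5252 -0.0222  0.1012] [-0.41 -0.19 -2.42] [-0.02  0.02  0.03] 12.82
0.098 [ 0.5249 -0.0222  0.0979] [ 0.35 -0.33 -2.68] [-0.01 -0.01  0.02] 13.07
0.095 [ 0.5247 -0.0222  0.0947] [ 0.01 -0.32 -2.69] [ 0.03  0.03 -0.03] 13.32
0.092 [ 0.5247 -0.0222  0.0917] [ 0.85  0.52 -2.36] [-0.03  0.04 -0.  ] 13.57
0.088 [ 0.5246 -0.0222  0.0875] [-0.12 -0.26 -1.39] [ 0.02 -0.01  0.02] 13.82
0.084 [ 0.5246 -0.0222  0.0836] [ 0.33  0.32 -1.75] [ 0.    0.05 -0.01] 14.07
0.08 [ 0.5247 -0.0222  0.0796] [ 0.01 -0.39 -1.83] [ 0.04 -0.01 -0.04] 14.32
0.076 [ 0.5246 -0.0222  0.0756] [-0.29  1.19 -2.26] [-0.03  0.01 -0.01] 14.57
0.072 [ 0.5246 -0.0222  0.0716] [-0.16  0.2  -2.35] [ 0.02  0.   -0.01] 14.82
```

It went over the spindle without contact. Next I'll seat it.

```bash
python3 - <<'E'
from h import *
S=np.array([.525,-.0222,0]); z=.072
while z>.061:
    z-=.001; env.line_to(S+[0,0,z],feed=.03); f=env.current_contact_force(); print(round(z,4),env.current_tool_pos()[2].round(4),f.round(2),round(env.current_time(),2))
    if f[2]>2: break
env.dwell(.2);print(env.current_contact_force())
set_gripper(.055); print(env.current_contact_force(),env.current_tool_pos())
env.line_to(S+[0,0,.16],feed=.2)
s=optics.capture("side");crop(s,230,190,370,320,4.4,"pics/seat.png");cv2.imwrite("pics/seatf.png",s);print(env.current_time())
E
```

```text
0.071 0.071 [ 0.02 -0.24 -3.14] 15.07
0.07 0.07 [ 0.01 -0.35 -2.58] 15.32
0.069 0.0689 [ 0.67 -0.51 -2.5 ] 15.57
0.068 0.0679 [-0.79 -0.47 -2.58] 15.82
0.067 0.0669 [ 0.16  1.02 -2.35] 16.07
0.066 0.0663 [ 0.1  -0.54  0.31] 16.32
0.065 0.0662 [-2.01 -0.39  5.24] 16.57
[-2.78790057  0.1881367   6.56199291]
[-0.04020614 -0.48487442 -0.76015173] [ 0.52500149 -0.02221058  0.06489684]
17.825
```

View pics/seat.png

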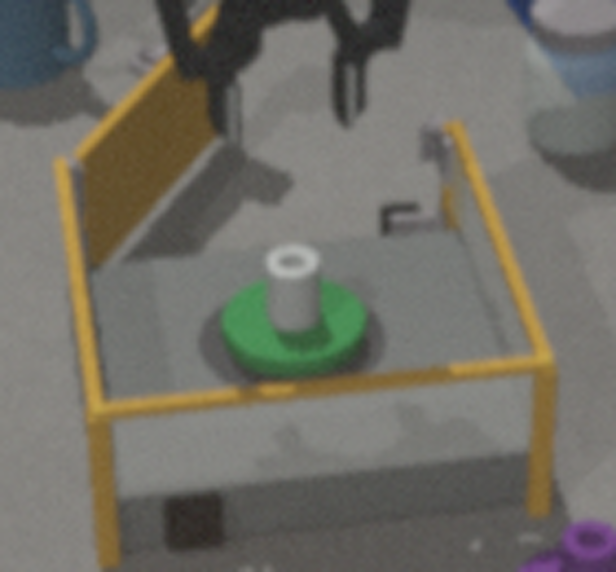

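The wheel sits flat on the flange with its hub up. The seat contact came at TCP z 0.066, as expected. Now I'll work out the gate geometry from the yellow edges in the top view, all at z = 0.1.

```bash
python3 - <<'E'
from h import *
t=cv2.imread("pics/top0.png"); hsv=cv2.cvtColor(t,cv2.COLOR_BGR2HSV)
y=cv2.inRange(hsv,(15,110,100),(32,255,255))
def line(poly):
    m=np.zeros_like(y);cv2.fillPoly(m,[np.array(poly,int)],255);p=cv2.findNonZero(y&m)[:,0].astype(np.float32)
    w=np.array([onz("top",a,b,.1)[:2] for a,b in p],np.float32); v=cv2.fitLine(w,cv2.DIST_HUBER,0,.001,.001).ravel()
    print(len(p),np.degrees(np.arctan2(v[1],v[0])),v[2:],"ext",(( w-v[2:])@v[:2]).min(),((w-v[2:])@v[:2]).max());return v
c=lambda x,yy:(190+x/4,210+yy/4)
g=line([c(60,215),c(270,380),c(250,430),c(30,240)])
near=line([c(310,425),c(660,460),c(660,500),c(310,460)])
far=line([c(380,50),c(690,80),c(690,120),c(380,90)])
right=line([c(660,440),c(690,130),c(740,130),c(720,440)])
print("hinge pin",onz("top",*c(292,428),.1), "gate end",onz("top",*c(30,212),.1))
def inter(a,b):
    s=np.linalg.solve(np.c_[a[:2],-b[:2]],b[2:]-a[2:]);return a[2:]+s[0]*a[:2]
print("gate x near",inter(g,near),"corners",inter(near,right),inter(far,right))
E
```

```text
255 50.16137 [0.50319076 0.19601665] ext -0.08663439 0.08519516
313 82.784645 [ 0.4113144  -0.00454876] ext -0.10569747 0.106909625
243 82.78556 [ 0.6396355  -0.03954674] ext -0.09598449 0.09556964
267 -7.1723685 [ 0.5117092  -0.13519111] ext -0.09498124 0.09671566
hinge pin [0.4300359  0.11075891 0.1       ] gate end [0.56480344 0.27019535 0.1       ]
gate x near [0.42481294 0.10207356] corners [ 0.3966086  -0.12070692] [ 0.62571234 -0.1495372 ]
```

```bash
cat >> h.py <<'E'
H=np.array([.4305,.1095]); YM=np.radians(-7.2); ZP=.060; HW=.011
def gp(a,clear=0.,r=.145):
    th=YM+a; d=np.array([np.cos(th),np.sin(th)]); n=np.array([-d[1],d[0]])
    p=H+r*d+(.010+HW+clear)*n
    return np.array([*p,ZP]),down(th),n   # jaws along the gate, tool x across it
def angle(p):
    # gate angle when finger side touches plate, from TCP xy
    v=p[:2]-H; return np.arctan2(v[1],v[0])-np.arcsin((.010+HW)/np.hypot(*v))-YM
E
python3 - <<'E'
from h import *
for a in(1.,.6,.3,0,-.08):
    p,R,n=gp(a,.0); 
    for k in(0,np.pi): q=planner.solve_ik(p,R@np.diag([np.cos(k),np.cos(k),1])); print(a,p.round(3),None if q is None else q.round(2))
E
```

```text
1.0 [0.507 0.234 0.06 ] [ 0.39  0.19  1.99 -0.    0.96 -0.49]
1.0 [0.507 0.234 0.06 ] None
0.6 [0.55  0.194 0.06 ] [ 0.3   0.23  1.94 -0.    0.97 -0.18]
0.6 [0.55  0.194 0.06 ] None
0.3 [0.57  0.155 0.06 ] [ 0.22  0.24  1.93 -0.    0.97  0.05]
0.3 [0.57  0.155 0.06 ] None
0 [0.577 0.112 0.06 ] [ 0.15  0.24  1.93 -0.    0.97  0.28]
0 [0.577 0.112 0.06 ] None
-0.08 [0.577 0.1   0.06 ] [ 0.13  0.23  1.94 -0.    0.97  0.34]
-0.08 [0.577 0.1   0.06 ] None
```

```bash
python3 - <<'E'
from h import *
p,R,n=gp(1.0,.04); 
env.line_to(np.r_[.525,-.0222,.20],feed=.2)
env.line_to(np.r_[p[:2],.20],R,feed=.25)
set_gripper(0.)
env.line_to(p,R,feed=.2); env.dwell(.2)
print(env.current_tool_pos(),env.current_contact_force(),env.current_finger_gap(),env.current_time())
t=optics.capture("top");s=optics.capture("side");cv2.imwrite("pics/gt.png",t);cv2.imwrite("pics/gs.png",s)
a=cv2.resize(t[215:345,190:330],None,fx=2.8,fy=2.8,interpolation=2);b=cv2.resize(s[170:300,220:360],None,fx=2.8,fy=2.8,interpolation=2)
cv2.imwrite("pics/gc.png",np.hstack([a,b]))
E
```

```text
[0.47807222 0.26052104 0.06174661] [ 0.27501251 -0.90560841  0.53685116] -0.00013925934879483587 21.0833
```

View pics/gc.png

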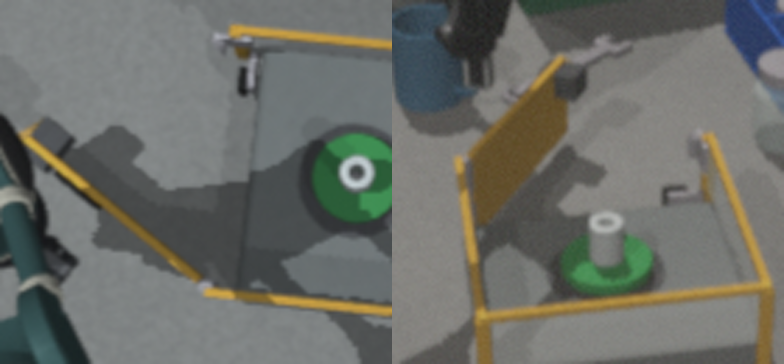

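The wheel sits centred on the dark ring, with its hub at about (357,172) in the top crop. The shut fingers are outside the gate. I'll push it to about 0.32 rad first.

```bash
python3 - <<'E'
from h import *
p,R,n=gp(1.0,.012); env.line_to(p,R,feed=.08)
for a in [1.03,.97,.9,.83,.76,.69,.62,.55,.48,.41,.36,.32]:
    p,R,n=gp(a); env.line_to(p,R,feed=.05)
    f=env.current_contact_force(); x=env.current_tool_pos(); print(a,angle(x).round(3),(f[:2]@n).round(2),f.round(2),x[2].round(4),round(env.current_time(),2))
    if f[:2]@n>6: print("stop");break
t=optics.capture("top");s=optics.capture("side")
a=cv2.resize(t[215:345,190:330],None,fx=2.8,fy=2.8,interpolation=2);b=cv2.resize(s[170:300,220:360],None,fx=2.8,fy=2.8,interpolation=2)
cv2.imwrite("pics/g2.png",np.hstack([a,b]))
E
```

```text
1.03 1.031 -0.16 [ 0.3   0.13 -0.14] 0.0599 21.98
0.97 0.971 -0.44 [ 0.14 -0.5   0.77] 0.06 22.31
0.9 0.901 0.25 [-0.1   0.25 -0.42] 0.06 22.67
0.83 0.83 -0.4 [-0.13 -0.64 -0.5 ] 0.06 23.02
0.76 0.76 0.54 [-0.26  0.48 -0.41] 0.0599 23.38
0.69 0.69 0.37 [0.77 0.92 0.04] 0.06 23.74
0.62 0.62 0.19 [-0.77 -0.19 -0.51] 0.06 24.1
0.55 0.55 -0.11 [-0.14 -0.19  0.57] 0.06 24.46
0.48 0.48 -0.28 [1.59 0.29 0.09] 0.06 24.82
0.41 0.41 -0.37 [ 0.16 -0.34 -0.43] 0.06 25.18
0.36 0.36 -0.78 [-0.66 -0.96  0.34] 0.06 25.48
0.32 0.32 0.11 [-0.71 -0.03 -0.6 ] 0.06 25.74
```

View pics/g2.png

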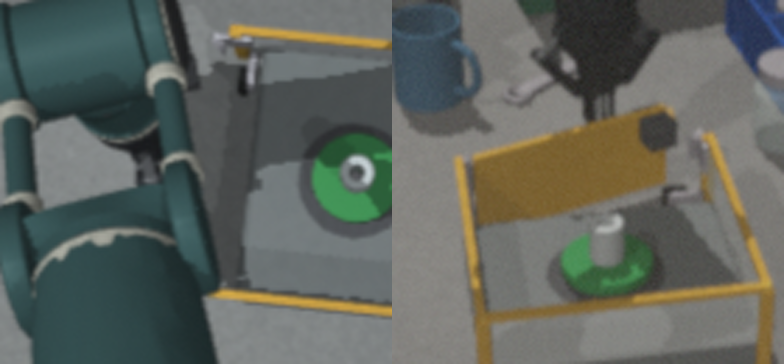

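The gate is following the finger, and the bolt is now close to the strike. Next comes the slow, force-watched phase.

```bash
python3 - <<'E'
from h import *
a=.32; peak=0; hist=[]; 
while a>-.12 and env.current_time()<50:
    a-= .009 if peak<1.8 else .005
    p,R,n=gp(a); env.line_to(p,R,feed=.03)
    fs=[]
    for i in range(3): fs.append(env.current_contact_force()[:2]@n); env.dwell(.01)
    f=np.median(fs); x=env.current_tool_pos(); hist.append(f)
    print(round(a,3),angle(x).round(4),f.round(2),round(env.current_time(),2))
    if len(hist)>1: peak=max(peak,min(hist[-1],hist[-2]))
    if f>14: print("cap");break
    if peak>2.5 and f<.4*peak: print("drop");break
print(env.current_contact_force(),env.current_time())
s=optics.capture("side");cv2.imwrite("pics/l1.png",s);crop(s,220,170,360,300,4.2,"pics/l1c.png")
E
```

```text
0.311 0.311 -0.23 26.12
0.302 0.3014 -0.26 26.39
0.293 0.2924 -0.14 26.67
0.284 0.2831 0.41 26.94
0.275 0.2744 -0.19 27.22
0.266 0.2653 0.48 27.49
0.257 0.2563 -0.36 27.77
0.248 0.2475 0.16 28.04
0.239 0.2382 0.21 28.32
0.23 0.2294 0.31 28.59
0.221 0.2201 0.02 28.87
0.212 0.2113 -0.31 29.14
0.203 0.2024 0.44 29.42
0.194 0.1935 -0.17 29.69
0.185 0.1843 -0.29 29.97
0.176 0.1754 0.35 30.24
0.167 0.1663 0.13 30.52
0.158 0.1593 1.9 30.79
0.149 0.1502 2.63 31.07
0.144 0.1448 3.31 31.34
0.139 0.1385 2.69 31.62
0.134 0.1335 2.36 31.89
0.129 0.1283 2.88 32.17
0.124 0.1235 3.32 32.44
0.119 0.1187 3.3 32.72
0.114 0.1135 2.92 32.99
0.109 0.1086 3.12 33.27
0.104 0.1035 3.18 33.54
0.099 0.0985 3.64 33.82
0.094 0.0936 3.41 34.09
0.089 0.0886 3.91 34.37
0.084 0.0836 3.76 34.64
0.079 0.0789 3.72 34.92
0.074 0.0739 4.05 35.19
0.069 0.0693 5.1 35.47
0.064 0.0641 4.2 35.74
0.059 0.0594 4.45 36.02
0.054 0.0542 4.66 36.29
0.049 0.0494 4.92 36.57
0.044 0.0448 5.09 36.84
0.039 0.0399 5.37 37.12
0.034 0.0354 5.04 37.39
0.029 0.0306 4.84 37.67
0.024 0.0172 0.91 37.94
drop
[-0.88556558  0.2088695  -0.38234945] 37.9417
```

View pics/l1c.png

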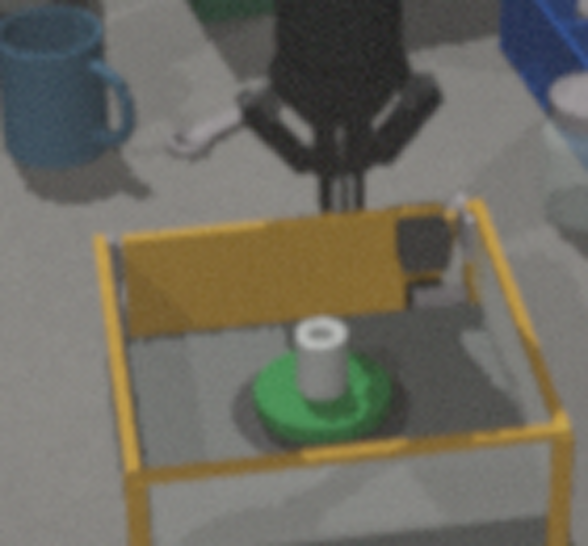

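The force rose to 5.4 N, then dropped sharply to 0.9 N at about 0.025 rad. That is about 27 mm of travel at the free edge since it met the strike, so the latch has snapped in. I'll back off and check that the gate stays shut.

```bash
python3 - <<'E'
from h import *
p,R,n=gp(.03,.05); env.line_to(p,R,feed=.08)
env.line_to(np.r_[p[:2],.2],feed=.2)
q=env.current_q(); q[0]+=.9; env.movej(q); env.dwell(.3)
print(env.current_time(),env.current_contact_force())
t=optics.capture("top");s=optics.capture("side");cv2.imwrite("pics/ft.png",t);cv2.imwrite("pics/fs.png",s)
a=cv2.resize(t[215:345,240:380],None,fx=2.8,fy=2.8,interpolation=2);b=cv2.resize(s[170:300,220:360],None,fx=2.8,fy=2.8,interpolation=2)
cv2.imwrite("pics/fc.png",np.hstack([a,b]))
E
```

```text
41.825 [-0.11810101  0.52667626 -0.07130611]
```

View pics/fc.png

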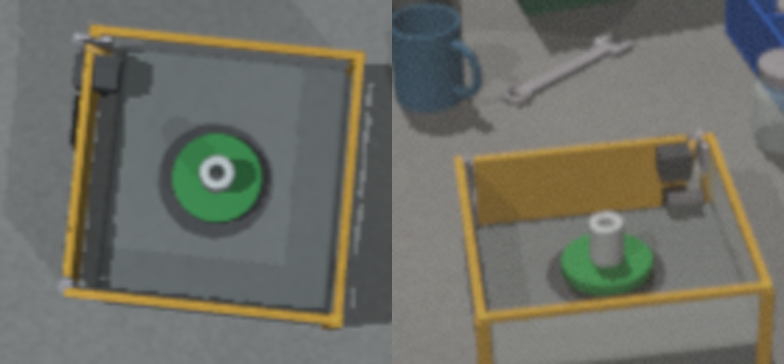

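View pics/ft.png

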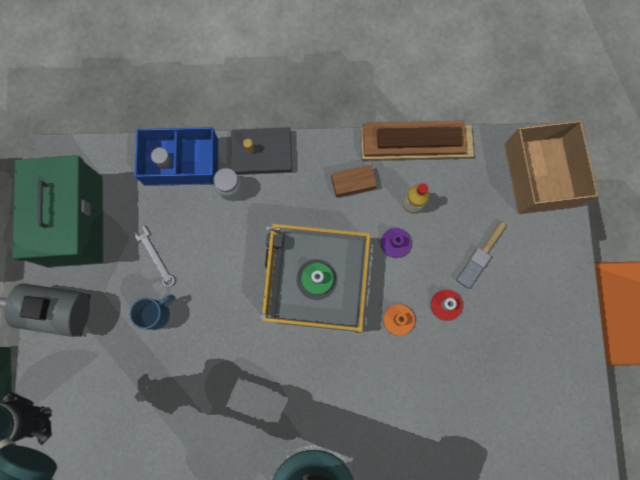

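The gate is shut across the unit's left side, with the wheel on the flange at (317,279). The bystanders are in their original places. I'll measure the gate angle once more and then hand in.

```bash
python3 - <<'E'
from h import *
t=cv2.imread("pics/ft.png");y=cv2.inRange(cv2.cvtColor(t,cv2.COLOR_BGR2HSV),(15,110,100),(32,255,255))
def ang(x0,y0,x1,y1):
    m=np.zeros_like(y);m[y0:y1,x0:x1]=y[y0:y1,x0:x1];p=cv2.findNonZero(m)[:,0]
    v=cv2.fitLine(np.array([onz("top",*q,.1)[:2] for q in p],np.float32),cv2.DIST_HUBER,0,.001,.001).ravel();return np.arctan2(v[1],v[0])
print("gate angle",ang(260,240,280,312)-ang(355,245,375,320))
t0=cv2.imread("pics/top0.png");d=cv2.absdiff(t,t0).max(2)
print("red/others diff",[ (d[b:e,a:c]>40).sum() for a,b,c,e in((425,285,470,325),(380,225,415,260),(380,300,420,335),(325,160,435,215),(210,165,240,200),(455,220,510,290),(130,225,180,330))])
sign_off(); print(env.current_time())
E
```

```text
gate angle 0.020639077
red/others diff [np.int64(0), np.int64(0), np.int64(0), np.int64(0), np.int64(0), np.int64(96), np.int64(0)]
the job is handed in; nothing more can be done
the job is handed in; nothing more can be done
```

```bash
python3 - <<'E'
import cv2,numpy as np
d=cv2.absdiff(cv2.imread("pics/ft.png"),cv2.imread("pics/top0.png")).max(2)[220:290,455:510]
v,u=np.where(d>40);print(u.min()+455,u.max()+455,v.min()+220,v.max()+220)
E
```

```text
455 460 242 263
```

The job is done and handed in at about 42 s on the robot's clock, under the 64 s limit; no verdict was reported.

- **Wheel:** I centred the jaws on the green wheel's hub, lifted it and lowered it over the spindle. It went on without snagging and met the flange at the expected height. The pictures show it hub up and flat.
- **Gate:** I pushed the gate shut slowly at the push plate. The force peaked at about 5.4 N, well under the 18 N limit, then dropped to 0.9 N as the latch snapped in. After I backed the arm away, the gate measured 0.021 rad and stayed there, inside the latched range.
- **Bystanders:** The before and after top views showed no change around the red, purple and orange wheels or the block, bottle, jar, mug and spanner. The one difference, in the brush's window, was at columns 455–460, where the green wheel used to be; the brush did not move.
- **Disagreement:** The two cameras differed by 2 to 4 mm on positions. I settled this by using the squeezed hub as the reference.

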